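# Rack the finishing bottles in reverse order

### The job

Move the four bottles from the cups of the steel tray into the pockets of the wooden bench rack, one to a pocket, in reverse order: the bottle that now stands farthest from the robot in the tray goes in the rack's pocket nearest the robot, and so on, until the one now nearest stands in the farthest pocket. Never tip a bottle over; leave all four standing upright on the pocket floors.

Things in the scene. Friction and masses are not known exactly. Their poses are not given: they have to be found in the camera images.
- ink: Square flask, white lower body 32 x 32 x 50 mm with a round black cap (25 mm across) up to 76 mm, 0.09 kg. Origin at the centre of its underside, z up along its axis. Its x and y axes are square to its flat sides, roughly in line with the tray.
- dropper: Round brown dropper bottle, body 33 mm across up to about 65 mm where the shoulder narrows it, collar 24 mm, black rubber teat on top, 102 mm tall in all, 0.07 kg. Origin at the centre of its underside, z up along its axis. 
- polish: Small round bottle, 35 mm across all the way up, white lower body and a broad black cap from 53 mm up to 81 mm, 0.07 kg. Origin at the centre of its underside, z up along its axis. 
- spray: Slender round white spray flask, body 31 mm across up to about 70 mm with a sloping shoulder above, black spray head 20 mm across from 80 mm up to 114 mm, 0.055 kg. Origin at the centre of its underside, z up along its axis. 
- cup_ink: Open square drip cup of grey plastic, 62 x 62 x 14 mm, inner floor 4 mm above its origin (centre of its underside), inside 54 x 54 mm, one of a row of four, 72 mm apart, fixed on the steel tray; x axis runs along the row of cups, away from the robot. At the start it holds the square flask.
- cup_dropper: Open square drip cup of grey plastic, 62 x 62 x 14 mm, inner floor 4 mm above its origin (centre of its underside), inside 54 x 54 mm, one of a row of four, 72 mm apart, fixed on the steel tray; x axis runs along the row of cups, away from the robot. At the start it holds the dropper bottle.
- cup_polish: Open square drip cup of grey plastic, 62 x 62 x 14 mm, inner floor 4 mm above its origin (centre of its underside), inside 54 x 54 mm, one of a row of four, 72 mm apart, fixed on the steel tray; x axis runs along the row of cups, away from the robot. At the start it holds the small polish bottle (broad black cap).
- cup_spray: Open square drip cup of grey plastic, 62 x 62 x 14 mm, inner floor 4 mm above its origin (centre of its underside), inside 54 x 54 mm, one of a row of four, 72 mm apart, fixed on the steel tray; x axis runs along the row of cups, away from the robot. At the start it holds the spray flask.
- rack: Fixed bench rack: wooden block 290 x 80 x 26 mm with a row of four square pockets, 54 x 54 mm, 20 mm deep (floor 6 mm above the underside), empty at the start. Origin at the centre of its underside; x runs along the row, away from the robot (turned up to 0.35 rad); pocket centres at x = -108, -36, +36 and +108 mm, y = 0.
- tray: Fixed steel tray 290 x 80 x 8 mm that carries the row of four cups. Origin at the centre of its underside; x runs along the row, away from the robot (turned up to 0.35 rad); cup centres at x = -108, -36, +36 and +108 mm, y = 0, which cup is where changes. Which of tray and rack stands on the robot's left changes too.
There are look-alikes about, which are no part of the job. What is shaped like the dropper but blue or pink is not meant.

How it is judged:
By the outcome, as a careful person would: the job done as asked, in the order asked, and still so for the second after the job is handed in, with the robot touching nothing.
It also fails if it takes over 115 s, if anything falls off the work surface, if the arm or the gripper's body presses on something with over 40 N, if the wrist force passes 120 N, or if a joint passes its speed limit or range.

### The arm

A 7-joint arm with a two-finger parallel gripper is mounted at the origin on a cart in front of the work surface, level with it; the furniture and walls round the work are solid. World frame = base frame: x ahead of the robot, y to its left, z up, the work surface at z = 0. Lengths are in mm, angles in rad, forces in N, time in s.
With the tool pointing down it reaches from about 400 to 875 mm from the base axis. Payload 4.4 kg.
Tool frame: the origin (TCP) lies midway between the tips of the shut fingers; the grasp point (between the pads) lies ctrl.grip_depth behind it (ctrl.grip_depth is the distance from the TCP to the grasp point, in mm); z points along the fingers, y is the line along which they close (so a half turn about z gives the same grasp; the last joint's range is limited). The gripper opens to 85 mm and grips with 20 to 120 N. Pads are 22 mm wide; open, the fingers measure 114 mm over their backs; the gripper's body (76 mm by 85 mm) begins 54 mm behind the grasp point. The pads swing forward as they close: fully open they stand 13 mm farther back than shut.
Start: joints at [1.173, 0.628, 0.038, 1.517, -0.027, 0.996, -0.02], TCP at [211.764, -614.552, 197.613] pointing down, gripper open.
Joint ranges: [-3.06, 3.06], [-0.37, 2.12], [-1.25, 1.32], [0.18, 2.47], [-1.1, 4.24], [0.23, 1.98], [-2.94, 2.94]. Speed limits (rad/s): [2.57, 2.57, 3.14, 3.14, 3.14, 3.14, 3.14].

### API

Orientations are given as [roll, pitch, yaw] about the fixed x, y, z axes, in that order (R = Rz(yaw) Ry(pitch) Rx(roll)).
In Python, from cell import ctrl gives the robot as it stands.
- The arm moves only by the tool carry_out, never from a script. Its argument "deltas" is one flat list of numbers, 7 for each row, row after row: the turn, a rotation vector about the tool's x, y, z in degrees, then the shift along the tool's x, y, z in m, then the closure, from -1 (fully open) to 1 (shut). In form: [wx, wy, wz, dx, dy, dz, claw, wx, wy, wz, dx, dy, dz, claw, ...]. A call has 1 to 12 rows; each row shifts and turns the commanded pose from where the row before left it, along the tool's axes as they then stand; what a row does not reach is not made up. A row lasts 1/8 s, in which the tool goes at most 62.5 mm and 10.7 degrees, less where a joint would pass 70% of its speed; a pose out of reach is approached as far as the arm can. A call with a gripper value outside its range is refused whole. The fingers move at their own pace and stop on an object; the grip force is fixed at half the most. Time passes only in rows, so rows that do not move let the fingers close. It gives the time, the measured TCP pose, the force, the opening and the grip force at its end, in the units of the state.
- ctrl.read_state(): the state, without advancing time (a new reading comes with each control period).
- ctrl.get_image(name): name is "scene" or "top" or "wrist"; returns the picture (420x560x3 uint8, red, green, blue); there is no depth.
- ctrl.calibration(name): a dict with "mtx" (3x3 intrinsics, pixels), "R" (3x3) and "t" (3): a world point X has camera coordinates R X + t. Camera axes: x right, y down, z forward; pixel columns grow to the right and rows downward; lengths in mm; the calibration is good to about 2 mm. A picture is of the moment at which its call begins: read the wrist's pose just before it. calibration takes no time and is no camera call; for the wrist camera it gives the pose at the moment of the call.
- ctrl.finish_job(): hands the job in; it is judged then, once.
The state is a dict: "clock": time; "qpos": joint angles; "qd": joint speeds; "tau": joint torques, N m; "eef_pos": TCP position; "tool_rot": TCP orientation; "force": force on the tool from outside, world axes, zero at the start; "torque": the same for the moment, N m; "width": finger opening in mm; "gripper_force": force on a finger pad.
Only numpy, scipy, OpenCV 4.12 (cv2) and the standard library are available. Lean on these libraries where they do the work, as an engineer would, in place of code of your own. Each camera call takes 0.05 s, during which the arm holds its last target. There are 200 camera calls.

## Working session

There is one attempt and no reset: what is moved stays moved. The work goes in short steps, Python scripts to look and compute and a tool call to move; the robot and the scene stay as the last step left them, time stands still between calls to the robot, and variables do not carry over. Pictures are saved under pics/ and viewed, at most 14 in all, crops included, and the job is handed in when it is done.

Besides the shell and the picture viewer there is one more tool, called after ">>>" as name(argument=value, ...), one argument or row to a line, values as JSON. carry_out: Moves the arm, as the interface text tells. Its arguments: {"type":"object","properties":{"deltas":{"type":"array"}},"required":["deltas"]}

```bash
mkdir -p pics; ls; python3 - <<'E'
from cell import ctrl
import cv2,numpy as np
np.set_printoptions(precision=4,suppress=True)
s=ctrl.read_state();print({k:s[k] for k in("clock","eef_pos","tool_rot","width")},ctrl.grip_depth)
for n in("scene","top"):
    cv2.imwrite(f"pics/{n}0.png",ctrl.get_image(n)[:,:,::-1]);c=ctrl.calibration(n);print(n,c["mtx"].tolist(),c["R"].tolist(),list(c["t"]))
E
```

```text
pics
{'clock': 0.0, 'eef_pos': array([ 211.5316, -613.8597,  196.6929]), 'tool_rot': array([-3.1396,  0.    ,  0.3318]), 'width': 85.6763470918716} 18.700000000000003
scene [[493.98648384252306, 0.0, 283.02418216681144], [0.0, 493.98648384252306, 209.99048663284645], [0.0, 0.0, 1.0]] [[-0.8907494868879229, -0.4543882371175423, -0.009832679091409488], [-0.3435370013490431, 0.6872941819353814, -0.6400070594781616], [0.2975696226314271, -0.5667080707445302, -0.7683061123276336]] [np.float64(551.1537957855024), np.float64(103.43017597919263), np.float64(817.7195387796635)]
top [[475.7057963322351, 0.0, 274.0021412531859], [0.0, 475.7057963322351, 209.5672178558354], [0.0, 0.0, 1.0]] [[0.009810308381223185, -0.9999515954313629, -0.0007514277989748247], [-0.9940389765863037, -0.009670695303674896, -0.10859553710718191], [0.10858301375776575, 0.0018123042281174531, -0.9940857330616237]] [np.float64(138.8721146749535), np.float64(534.0736225365795), np.float64(823.784268793562)]
```

View pics/top0.png

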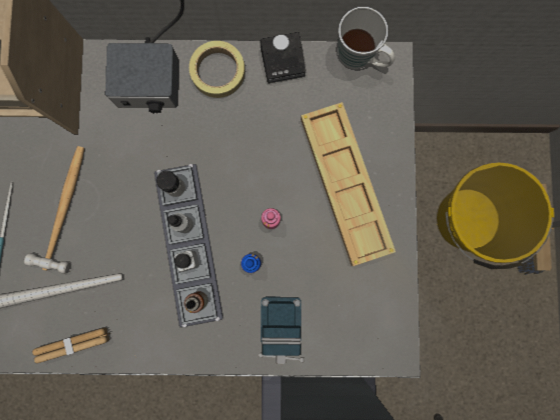

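View pics/scene0.png

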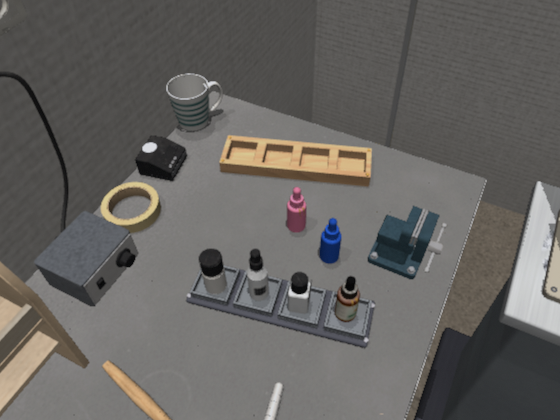

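Candidates for the dropper in the top view are brown (195,302), blue (251,263) and pink (271,218); I choose the brown one in the tray. The others, from far to near, are polish (170,183), spray (178,223) and ink (184,260). The tray is on the left (+y), and the empty rack is on the right, centred near (348,184). Next I check this in close crops and read corners from them.

```bash
python3 - <<'E'
import cv2
a=cv2.imread("pics/top0.png");b=cv2.imread("pics/scene0.png")
cv2.imwrite("pics/topc.png",cv2.resize(a[95:335,145:405],None,fx=2.5,fy=2.5,interpolation=cv2.INTER_CUBIC))
cv2.imwrite("pics/scenec.png",cv2.resize(b[130:345,180:380],None,fx=2.75,fy=2.75,interpolation=cv2.INTER_CUBIC))
E
```

```text
(no output)
```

View pics/topc.png

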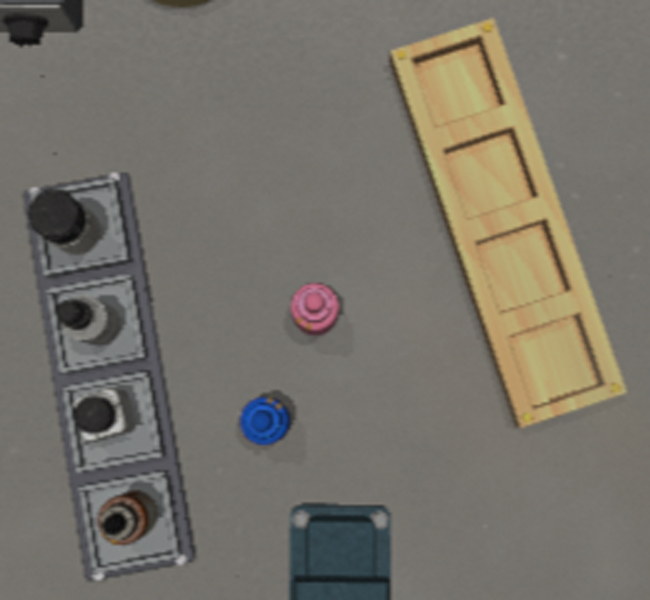

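View pics/scenec.png

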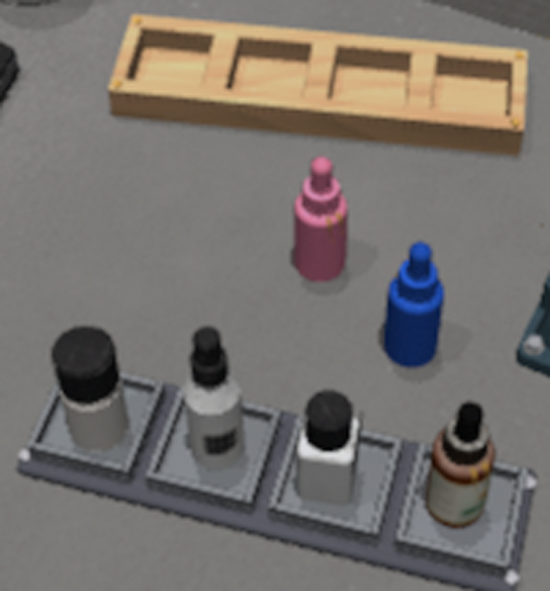

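```bash
cat > h.py <<'E'
from cell import ctrl
import cv2,numpy as np
np.set_printoptions(precision=3,suppress=True)
C={n:ctrl.calibration(n) for n in("top","scene")}
P=lambda c:c["mtx"]@np.c_[c["R"],c["t"]]
def tri(c1,p1,c2,p2):
    X=cv2.triangulatePoints(P(c1),P(c2),np.float64(p1).reshape(2,1),np.float64(p2).reshape(2,1));return (X[:3]/X[3]).ravel()
def onz(c,p,z):
    d=c["R"].T@np.linalg.solve(c["mtx"],[p[0],p[1],1]);o=-c["R"].T@c["t"];return o+d*(z-o[2])/d[2]
E
python3 - <<'E'
from h import *
T=lambda p:(p[0]/2.5+145-.3,p[1]/2.5+95-.3)
S=lambda p:(p[0]/2.75+180-.3,p[1]/2.75+130-.3)
R={"rFL":((391,53),(112,93)),"rFR":((493,20),(137,17)),"rNR":((625,392),(527,50)),"rNL":((521,427),(523,131)),
"polish":((54,215),(86,352)),"spray":((71,313),(208,337)),"ink":((96,412),(330,410)),"dropper":((117,523),(470,412)),
"tNL":((90,580),(512,580)),"tNR":((190,563),(533,480)),"tFL":((28,190),(22,457))}
for k,(a,b) in R.items(): print(k,tri(C["top"],T(a),C["scene"],S(b)))
r=np.array([onz(C["top"],T(R[k][0]),26) for k in("rFL","rFR","rNR","rNL")]);print("rack",r.mean(0),[np.linalg.norm(r[i]-r[i-1]) for i in range(4)])
d=r[0]+r[1]-r[2]-r[3];print("yaw",np.arctan2(d[1],d[0]))
t=np.array([onz(C["top"],T(p),8) for p in((24,190),(128,172),(193,562),(88,580))]);print("tray",t.mean(0),[np.linalg.norm(t[i]-t[i-1]) for i in range(4)])
d=t[0]+t[1]-t[2]-t[3];print("yaw",np.arctan2(d[1],d[0]))
for k,p in dict(polish=(97,437),spray=(217,456),ink=(326,488),dropper=(457,508)).items(): print(k,"base",onz(C["scene"],S(p),12))
E
```

```text
rFL [706.145  95.66   25.752]
rFR [731.213  20.461  26.629]
rNR [459.701 -70.843  29.719]
rNL [434.477   2.74   26.853]
polish [572.492 324.398  92.019]
spray [505.177 304.5   123.571]
ink [441.392 293.705  83.936]
dropper [371.377 274.343 104.622]
tNL [324.308 307.417  17.36 ]
tNR [335.821 238.353   5.016]
tFL [603.687 362.038  14.287]
rack [583.438  11.902  26.   ] [np.float64(287.90732342863697), np.float64(79.45450481748829), np.float64(287.8671367262789), np.float64(78.58251490788591)]
yaw 0.32873713301066726
tray [470.841 300.723   8.   ] [np.float64(288.42355737240837), np.float64(78.1042754106119), np.float64(288.976829695043), np.float64(76.08566352933452)]
yaw 0.19312743819895503
polish base [572.609 330.236  12.   ]
spray base [504.01 309.83  12.  ]
ink base [438.907 300.148  12.   ]
dropper base [367.979 278.457  12.   ]
```

>>> carry_out(
  deltas=[0, 0, 0, 0.036, -0.021, -0.005, -1, 0, 0, 0, 0.036, -0.021, -0.005, -1, 0, 0, 0, 0.036, -0.021, -0.005, -1, 0, 0, 0, 0.036, -0.021, -0.005, -1, 0, 0, 0, 0.036, -0.021, -0.005, -1, 0, 0, 0, 0.036, -0.021, -0.005, -1, 0, 0, 0, 0.036, -0.021, -0.005, -1, 0, 0, 0, 0.036, -0.021, -0.005, -1, 0, 0, 0, 0.036, -0.021, -0.005, -1, 0, 0, 0, 0.036, -0.021, -0.005, -1],
)

```text
clock: 1.35
eef_pos: [484.2, -297.5, 247.5]
tool_rot: [-3.141, 0.0, 0.332]
force: [0.6, -0.6, 0.8]
width: 85.3
gripper_force: 0.0
```

>>> carry_out(
  deltas=[0, 0, 8, 0, 0, 0, -1, 0, 0, 0, 0.0187, -0.054, 0, -1, 0, 0, 0, 0.0187, -0.054, 0, -1, 0, 0, 0, 0.0187, -0.054, 0, -1, 0, 0, 0, 0.0187, -0.054, 0, -1, 0, 0, 0, 0.0187, -0.054, 0, -1, 0, 0, 0, 0.0187, -0.054, 0, -1, 0, 0, 0, 0.0187, -0.054, 0, -1, 0, 0, 0, 0.0187, -0.054, 0, -1, 0, 0, 0, 0.0187, -0.054, 0, -1, 0, 0, 0, 0.0187, -0.054, 0, -1, 0, 0, 0, 0.0187, -0.054, 0, -1],
)

```text
clock: 2.85
eef_pos: [572.1, 325.2, 247.2]
tool_rot: [3.141, 0.001, 0.192]
force: [0.2, 0.2, -0.5]
width: 85.5
gripper_force: 0.0
```

```bash
python3 - <<'E'
from h import *
s=ctrl.read_state();c=ctrl.calibration("wrist");im=ctrl.get_image("wrist")
print(s["eef_pos"],s["tool_rot"]);np.savez("w1.npz",**c);print(c["R"],c["t"],c["mtx"][0,0])
cv2.imwrite("pics/w1.png",im[:,:,::-1])
E
```

```text
[572.113 325.185 247.207] [3.141 0.001 0.192]
[[ 0.19  -0.982 -0.   ]
 [-0.939 -0.181  0.293]
 [-0.288 -0.056 -0.956]] [210.445 543.077 609.94 ] 301.4121293382579
```

View pics/w1.png

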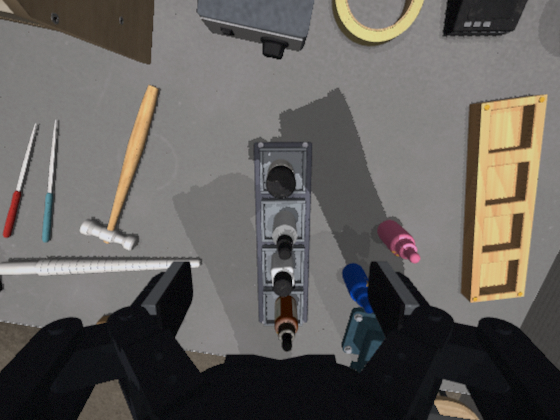

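The wrist view shows the row straight ahead with yaw aligned. The tops are polish (281,179), spray (285,245), ink (283,283) and dropper (287,342). The rack is on the right.

```bash
python3 - <<'E'
from h import *
w=dict(np.load("w1.npz"))
T=lambda p:(p[0]/2.5+144.7,p[1]/2.5+94.7)
S=lambda p:(p[0]/2.75+179.7,p[1]/2.75+129.7)
B={"polish":((54,215),(86,352),(281,179),93),"spray":((71,313),(208,337),(285,246),126),"ink":((96,412),(330,410),(283,285),88),"dropper":((117,523),(470,412),(287,343),114)}
for k,(a,b,p,z) in B.items():
    print(k,tri(C["top"],T(a),w,p),tri(C["scene"],S(b),w,p),"fixed z:",onz(C["top"],T(a),z)[:2],onz(C["scene"],S(b),z)[:2],onz(w,p,z)[:2])
t=np.array([onz(w,p,8) for p in((255,143),(311,143),(308,322),(260,322))]);print(t)
r=np.array([onz(w,p,26) for p in((482,104),(546,96),(523,296),(471,301))]);print(r,r.mean(0))
E
```

```text
polish [575.24 326.44  79.97] [575.999 322.064  85.657] fixed z: [572.438 324.217] [571.913 324.887] [579.377 324.972]
spray [505.947 307.266 107.101] [508.732 303.379 118.317] fixed z: [504.086 303.629] [505.095 306.145] [514.937 308.184]
ink [441.792 294.684  81.498] [441.261 294.001  83.404] fixed z: [441.937 293.127] [439.828 295.851] [445.176 296.291]
dropper [370.957 275.364 101.328] [371.594 275.082 104.371] fixed z: [372.277 272.764] [369.927 280.126] [381.116 278.89 ]
[[604.324 365.368   8.   ]
 [618.706 290.94    8.   ]
 [337.965 232.835   8.   ]
 [323.094 309.772   8.   ]]
[[706.994  93.884  26.   ]
 [730.899  19.598  26.   ]
 [458.701 -72.557  26.   ]
 [435.447   1.595  26.   ]] [583.01  10.63  26.  ]
```

>>> carry_out(
  deltas=[0, 0, 0, 0.002, 0.001, 0.045, -1, 0, 0, 0, 0, 0, 0.045, -1, 0, 0, 0, 0, 0, 0.045, -1, 0, 0, 0, 0, 0, 0.045, -1, 0, 0, 0, 0, 0, 0.02, -1, 0, 0, 0, 0, 0, 0.008, -1, 0, 0, 0, 0, 0, 0, 1, 0, 0, 0, 0, 0, 0, 1, 0, 0, 0, 0, 0, 0, 1, 0, 0, 0, 0, 0, 0, 1, 0, 0, 0, 0, 0, 0, 1],
)

```text
clock: 4.28
eef_pos: [575.5, 323.8, 41.3]
tool_rot: [-3.14, -0.003, 0.192]
force: [-0.3, 0.4, 5.8]
width: 32.4
gripper_force: 59.4
```

>>> carry_out(
  deltas=[0, 0, 0, 0, 0, -0.015, 1, 0, 0, 0, 0, 0, -0.035, 1, 0, 0, 0, 0, 0, -0.035, 1, 0, 0, 0, 0, 0, -0.035, 1],
)

```text
clock: 4.78
eef_pos: [574.2, 322.8, 161.5]
tool_rot: [-3.142, -0.0, 0.192]
force: [0.4, -0.1, 0.2]
width: 32.0
gripper_force: 59.7
```

```bash
python3 - <<'E'
from h import *
s=ctrl.read_state();print(s["eef_pos"],s["tool_rot"],s["width"],s["force"])
a=ctrl.get_image("scene")[180:340,150:380,::-1]
cv2.imwrite("pics/s1.png",cv2.resize(a,None,fx=2.5,fy=2.5,interpolation=cv2.INTER_CUBIC))
E
```

```text
[574.242 322.834 161.539] [-3.142 -0.     0.192] 31.99858727944724 [ 0.397 -0.145  0.196]
```

View pics/s1.png

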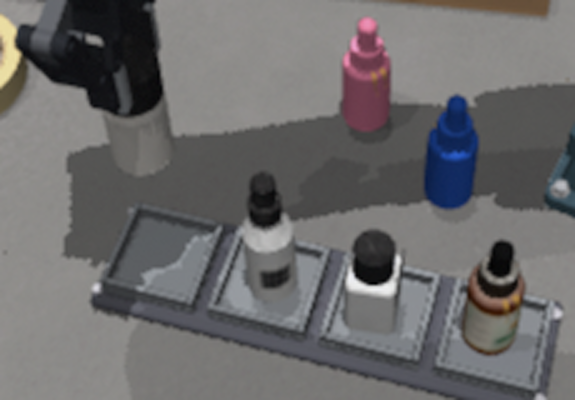

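The polish bottle is held upright, with its base at crop (141,158), i.e. full image (206,243). Cup empty, the neighbours are untouched.

```bash
python3 - <<'E'
from h import *
print(onz(C["scene"],(141/2.5+150,158/2.5+180),132))
E
```

```text
[572.507 327.183 132.   ]
```

>>> carry_out(
  deltas=[0, 0, -7.85, 0, 0, 0, 1, 0, 0, 0, -0.025, 0.0372, 0, 1, 0, 0, 0, -0.025, 0.0372, 0, 1, 0, 0, 0, -0.025, 0.0372, 0, 1, 0, 0, 0, -0.025, 0.0372, 0, 1, 0, 0, 0, -0.025, 0.0372, 0, 1, 0, 0, 0, -0.025, 0.0372, 0, 1, 0, 0, 0, -0.025, 0.0372, 0, 1, 0, 0, 0, -0.025, 0.0372, 0, 1, 0, 0, 0, 0, 0, 0, 1],
)

```text
clock: 6.08
eef_pos: [480.0, -27.7, 160.2]
tool_rot: [3.14, 0.001, 0.322]
force: [0.6, 0.3, 0.3]
width: 32.4
gripper_force: 59.7
```

>>> carry_out(
  deltas=[0, 0, 0, 0.002, -0.0035, 0.03, 1, 0, 0, 0, 0, 0, 0.035, 1, 0, 0, 0, 0, 0, 0.03, 1, 0, 0, 0, 0, 0, 0.018, 1, 0, 0, 0, 0, 0, 0.005, 1, 0, 0, 0, 0, 0, 0.003, 1, 0, 0, 0, 0, 0, 0.002, 1, 0, 0, 0, 0, 0, 0, 1],
)

```text
clock: 7.08
eef_pos: [482.5, -19.3, 37.1]
tool_rot: [3.141, -0.001, 0.329]
force: [-0.4, 1.3, -0.9]
width: 32.3
gripper_force: 59.7
```

>>> carry_out(
  deltas=[0, 0, 0, 0, 0, 0.002, 1, 0, 0, 0, 0, 0, 0, 1],
)

```text
clock: 7.32
eef_pos: [482.7, -19.3, 35.3]
tool_rot: [3.141, -0.001, 0.329]
force: [0.4, -0.2, 5.1]
width: 32.5
gripper_force: 60.4
```

```bash
python3 - <<'E'
from h import *
s=ctrl.read_state();print(s["eef_pos"],s["force"])
a=ctrl.get_image("scene")[110:230,200:400,::-1];b=ctrl.get_image("top")[90:290,270:420,::-1]
a=cv2.resize(a,None,fx=2.3,fy=2.3,interpolation=cv2.INTER_CUBIC);b=cv2.resize(b,None,fx=2.2,fy=2.2,interpolation=cv2.INTER_CUBIC)
o=np.zeros((440,460+330,3),np.uint8);o[:a.shape[0],:460]=a;o[:,460:]=b
cv2.imwrite("pics/p1.png",o)
E
```

```text
[482.651 -19.275  35.264] [ 0.366 -0.184  5.093]
```

View pics/p1.png

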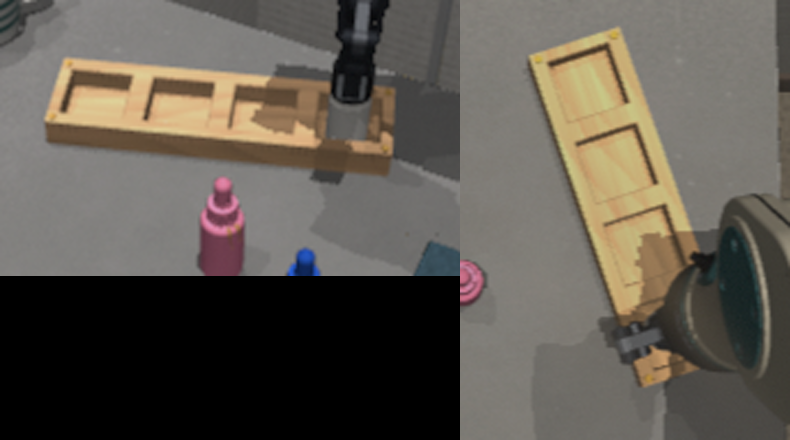

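```bash
python3 - <<'E'
from h import *
a=ctrl.get_image("scene")[130:200,320:400,::-1]
cv2.imwrite("pics/p2.png",cv2.resize(a,None,fx=7,fy=7,interpolation=cv2.INTER_CUBIC))
def pr(X):
    c=C["scene"];x=c["mtx"]@(c["R"]@X+c["t"]);return (x[:2]/x[2]-[320,130])*7
u=np.array([.9464,.3229,0]);v=np.array([-.3229,.9464,0]);P0=np.array([481,-23.7,0])
for x,y,z in((27,27,26),(-27,27,26),(-27,-27,26),(27,-27,26),(0,0,6),(0,17.5,6)):print((x,y,z),pr(P0+x*u+y*v+[0,0,z]))
E
```

```text
(27, 27, 26) [118.819 276.761]
(-27, 27, 26) [318.719 295.766]
(-27, -27, 26) [325.809 158.317]
(27, -27, 26) [132.879 140.73 ]
(0, 0, 6) [216.929 267.73 ]
(0, 17.5, 6) [213.432 312.42 ]
```

View pics/p2.png

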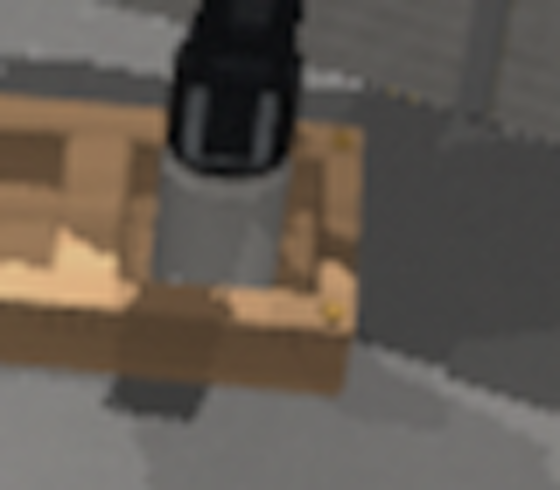

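The bottle stands centred in the nearest pocket: its bottom line lies on the front rim at about (217,283), and the floor contact force reads 5 N. Releasing.

>>> carry_out(
  deltas=[0, 0, 0, 0, 0, 0, -0.3, 0, 0, 0, 0, 0, 0, -0.6, 0, 0, 0, 0, 0, 0, -1, 0, 0, 0, 0, 0, 0, -1, 0, 0, 0, 0, 0, -0.03, -1, 0, 0, 0, 0, 0, -0.045, -1, 0, 0, 0, 0, 0, -0.045, -1, 0, 0, 0, 0, 0, -0.045, -1],
)

```text
clock: 8.48
eef_pos: [481.7, -19.3, 201.1]
tool_rot: [-3.142, 0.0, 0.329]
force: [0.2, 0.1, -0.8]
width: 85.4
gripper_force: 0.0
```

>>> carry_out(
  deltas=[0, 0, 7.85, 0, 0, 0, -1, 0, 0, 0, 0.0123, -0.045, 0, -1, 0, 0, 0, 0.0123, -0.045, 0, -1, 0, 0, 0, 0.0123, -0.045, 0, -1, 0, 0, 0, 0.0123, -0.045, 0, -1, 0, 0, 0, 0.0123, -0.045, 0, -1, 0, 0, 0, 0.0123, -0.045, 0, -1, 0, 0, 0, 0.0123, -0.045, 0, -1, 0, 0, 0, 0, 0, 0, -1],
)

```text
clock: 9.6
eef_pos: [505.0, 311.5, 199.2]
tool_rot: [-3.139, 0.0, 0.199]
force: [-0.2, -0.2, -0.1]
width: 85.5
gripper_force: 0.0
```

>>> carry_out(
  deltas=[0, 0, 0, 0, 0, 0.03, -1, 0, 0, 0, 0, 0, 0.015, -1, 0, 0, 0, 0, 0, 0, -1, 0, 0, 0, 0, 0, 0, -1],
)

```text
clock: 10.1
eef_pos: [507.0, 306.2, 155.3]
tool_rot: [-3.141, -0.001, 0.192]
force: [0.2, -1.0, 0.8]
width: 85.8
gripper_force: 0.0
```

```bash
python3 - <<'E'
from h import *
s=ctrl.read_state();print(s["eef_pos"],s["tool_rot"])
c=ctrl.calibration("wrist");np.savez("w2.npz",**c)
a=ctrl.get_image("scene");b=ctrl.get_image("top");w=ctrl.get_image("wrist")
cv2.imwrite("pics/w2.png",w[:,:,::-1]);cv2.imwrite("pics/s2.png",a[:,:,::-1]);cv2.imwrite("pics/t2.png",b[:,:,::-1])
o=np.zeros((600,800,3),np.uint8);o[:420,:560]=w[:,:,::-1];o[420:600,:240]=a[130:310,180:420,::-1]
q=cv2.resize(a[180:330,220:340,::-1],None,fx=2,fy=2);o[:300,560:800]=q;q=cv2.resize(b[150:300,140:260,::-1],None,fx=2,fy=2);o[300:600,560:800]=q
cv2.imwrite("pics/m2.png",o)
E
```

```text
[506.986 306.224 155.348] [-3.141 -0.001  0.192]
```

View pics/m2.png

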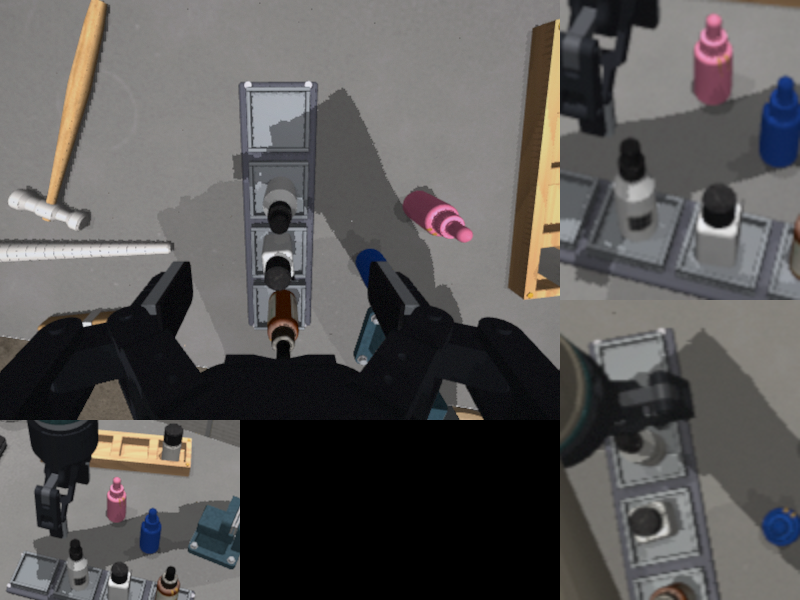

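The polish bottle stands upright in the rack. The spray head at (280,216) is centred between the fingers, which are at columns 190 and 370. I'll descend and grip the head.

>>> carry_out(
  deltas=[0, 0, 0, -0.001, 0, 0.03, -1, 0, 0, 0, 0, 0, 0.025, -1, 0, 0, 0, 0, 0, 0.006, -1, 0, 0, 0, 0, 0, 0, 1, 0, 0, 0, 0, 0, 0, 1, 0, 0, 0, 0, 0, 0, 1, 0, 0, 0, 0, 0, 0, 1, 0, 0, 0, 0, 0, 0, 1, 0, 0, 0, 0, 0, 0, 1],
)

```text
clock: 11.38
eef_pos: [505.5, 306.2, 93.7]
tool_rot: [3.142, -0.0, 0.192]
force: [-1.1, 0.4, -0.2]
width: -0.1
gripper_force: 0.0
```

```bash
python3 - <<'E'
from h import *
a=ctrl.get_image("scene");w=ctrl.get_image("wrist")
o=np.zeros((420,800,3),np.uint8);o[:,:400]=w[:,80:480,::-1]
o[:,400:]=cv2.resize(a[185:335,190:333,::-1],(400,420),interpolation=cv2.INTER_CUBIC)
cv2.imwrite("pics/m3.png",o)
E
```

```text
(no output)
```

View pics/m3.png

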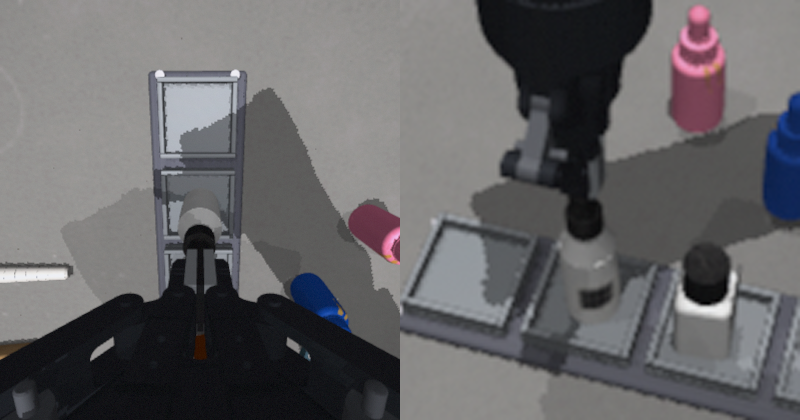

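```bash
python3 - <<'E'
from h import *
w=ctrl.calibration("wrist")
def pr(c,X):
    x=c["mtx"]@(c["R"]@np.float64(X)+c["t"]);return x[:2]/x[2]
T=np.array([505.5,306.2,93.7])
print("tcp",pr(w,T),"grasp",pr(w,T+[0,0,18.7]))
for x in(500,506,512,520,528):print(x,pr(w,[x,306+(x-506)*.19,126]),"scene",(pr(C["scene"],[x,306,126])-[190,185])*2.8+[400,0])
w2=dict(np.load("w2.npz"))
for x in(500,506,512,520):print(x,pr(w2,[x,306,126]))
E
```

```text
tcp [279.299 238.903] grasp [279.222 251.634]
500 [279.669 272.214] scene [591.929 191.81 ]
506 [279.704 261.91 ] scene [581.514 187.415]
512 [279.74  251.373] scene [571.153 183.041]
520 [279.789 236.947] scene [557.42  177.245]
528 [279.84  222.072] scene [543.78  171.487]
500 [277.981 232.151]
506 [279.527 224.592]
512 [281.098 216.913]
520 [283.231 206.484]
```

The fingers shut on nothing: the head is still standing just beyond the fingertips. I'll back straight up, reopen and re-measure.

>>> carry_out(
  deltas=[0, 0, 0, 0, 0, -0.02, 1, 0, 0, 0, 0, 0, -0.03, 1, 0, 0, 0, 0, 0, -0.03, 1, 0, 0, 0, 0, 0, -0.02, -1, 0, 0, 0, 0, 0, 0, -1, 0, 0, 0, 0, 0, 0, -1, 0, 0, 0, 0, 0, 0, -1],
)

```text
clock: 12.35
eef_pos: [504.7, 305.7, 192.4]
tool_rot: [3.141, 0.002, 0.192]
force: [0.3, -0.5, 0.6]
width: 72.5
gripper_force: 0.0
```

```bash
python3 - <<'E'
from h import *
s=ctrl.read_state();print(s["eef_pos"],s["tool_rot"])
c=ctrl.calibration("wrist");np.savez("w3.npz",**c)
a=ctrl.get_image("scene")[:,:,::-1];w=ctrl.get_image("wrist")[:,:,::-1]
cv2.imwrite("pics/w3.png",w);cv2.imwrite("pics/s3.png",a)
s2=cv2.imread("pics/s2.png")
o=np.zeros((600,800,3),np.uint8)
o[:,:400]=cv2.resize(w[170:320,230:330],(400,600),interpolation=cv2.INTER_CUBIC)
o[:300,400:]=cv2.resize(s2[215:305,235:355],(400,300),interpolation=cv2.INTER_CUBIC)
o[300:,400:]=cv2.resize(a[215:305,235:355],(400,300),interpolation=cv2.INTER_CUBIC)
cv2.imwrite("pics/m4.png",o)
E
```

```text
[504.749 305.692 192.371] [3.141 0.002 0.192]
```

View pics/m4.png

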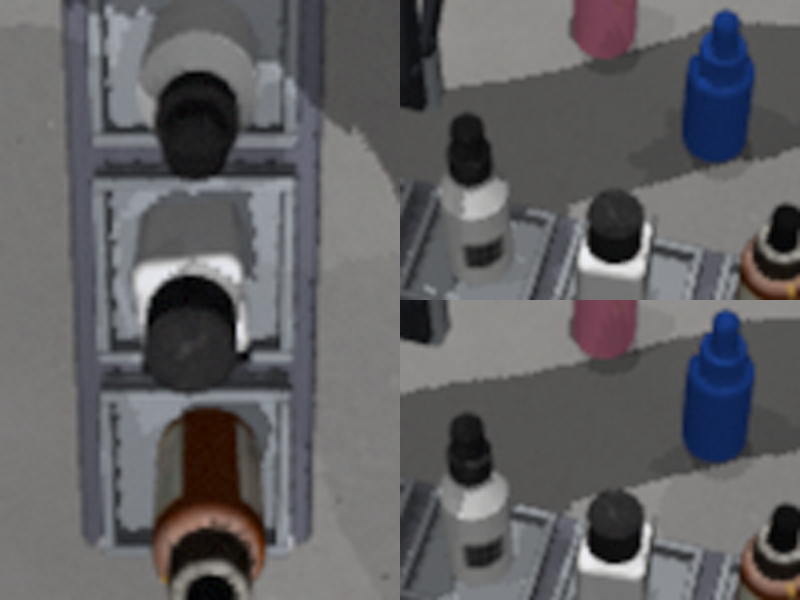

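```bash
python3 - <<'E'
from h import *
w=dict(np.load("w3.npz"));w2=dict(np.load("w2.npz"))
W=lambda x,y:(230+x/4-.4,170+y/4-.4)
S=lambda x,y:(235+(x-400)/3.333-.4,215+(y-300)/3.333-.4)
def pr(c,X):
    x=c["mtx"]@(c["R"]@np.float64(X)+c["t"]);return x[:2]/x[2]
for n,a,b,z in(("spray nozzle",(194,152),(467,426),126),("ink",(192,347),(615,508),88),("spray collar top front",(197,98),(470,455),108)):
    print(n,tri(w,W(*a),C["scene"],S(*b)),onz(w,W(*a),z),onz(C["scene"],S(*b),z))
# collar width
print("collar px/mm",[(pr(w,[506,306+d,110])) for d in(-10,10)])
# tray corners reproj in w3 : inner cup far-right etc.
for X in((506.2-26.5,307.6-5,22),):print(pr(w,X))
# tray near corners: image (90,545),(305,540)
for p in((88,545),(303,545)):print(onz(w,W(*p),8))
E
```

```text
spray nozzle [505.388 307.174 126.829] [504.945 306.904 126.   ] [505.764 306.784 126.   ]
ink [441.785 294.675  89.245] [441.979 295.567  88.   ] [441.907 293.523  88.   ]
spray collar top front [507.945 305.093  99.556] [512.023 307.675 108.   ] [504.192 308.941 108.   ]
collar px/mm [array([290.383, 203.465]), array([268.394, 199.375])]
[278.125 202.589]
[321.753 310.015   8.   ]
[335.952 236.525   8.   ]
```

The two-view fix puts the spray top at (505, 307, 127), so the tool was centred on it; the narrow head cannot be gripped there. I'll grip the straight body instead, just below the shoulder.

>>> carry_out(
  deltas=[0, 0, 0, 0.001, -0.001, 0.04, -1, 0, 0, 0, 0, 0, 0.04, -1, 0, 0, 0, 0, 0, 0.03, -1, 0, 0, 0, 0, 0, 0.015, -1, 0, 0, 0, 0, 0, 0.008, -1, 0, 0, 0, 0, 0, 0, -1],
)

```text
clock: 13.2
eef_pos: [506.5, 307.5, 60.8]
tool_rot: [-3.141, -0.0, 0.192]
force: [0.1, 0.1, 0.2]
width: 85.2
gripper_force: 0.0
```

>>> carry_out(
  deltas=[0, 0, 0, -0.001, 0, 0.003, -1, 0, 0, 0, 0, 0, 0.001, -1, 0, 0, 0, 0, 0, 0, 1, 0, 0, 0, 0, 0, 0, 1, 0, 0, 0, 0, 0, 0, 1, 0, 0, 0, 0, 0, 0, 1, 0, 0, 0, 0, 0, 0, 1],
)

```text
clock: 14.08
eef_pos: [505.4, 307.0, 56.8]
tool_rot: [3.141, -0.0, 0.192]
force: [-0.1, 0.1, 2.1]
width: 18.3
gripper_force: 58.5
```

>>> carry_out(
  deltas=[0, 0, 0, 0, 0, -0.01, 1, 0, 0, 0, 0, 0, -0.02, 1, 0, 0, 0, 0, 0, -0.03, 1, 0, 0, 0, 0, 0, -0.03, 1, 0, 0, 0, 0, 0, 0, 1],
)

```text
clock: 14.7
eef_pos: [506.9, 308.4, 149.4]
tool_rot: [-3.139, -0.005, 0.192]
force: [-0.6, -0.5, -0.2]
width: 18.0
gripper_force: 58.5
```

```bash
python3 - <<'E'
from h import *
s=ctrl.read_state();print(s["eef_pos"],s["width"])
a=ctrl.get_image("scene")[:,:,::-1];cv2.imwrite("pics/s5.png",a)
def pr(c,X):
    x=c["mtx"]@(c["R"]@np.float64(X)+c["t"]);return x[:2]/x[2]
for z in(0,18.7,40,72.7):print(z,(pr(C["scene"],s["eef_pos"]+[0,0,z])-[180,90])*4)
cv2.imwrite("pics/m5.png",cv2.resize(a[90:240,180:330],None,fx=4,fy=4,interpolation=cv2.INTER_CUBIC))
E
```

```text
[506.917 308.391 149.429] 18.027233133645026
0 [289.925 612.68 ]
18.7 [286.738 579.968]
40 [282.935 540.94 ]
72.7 [276.707 477.035]
```

View pics/m5.png

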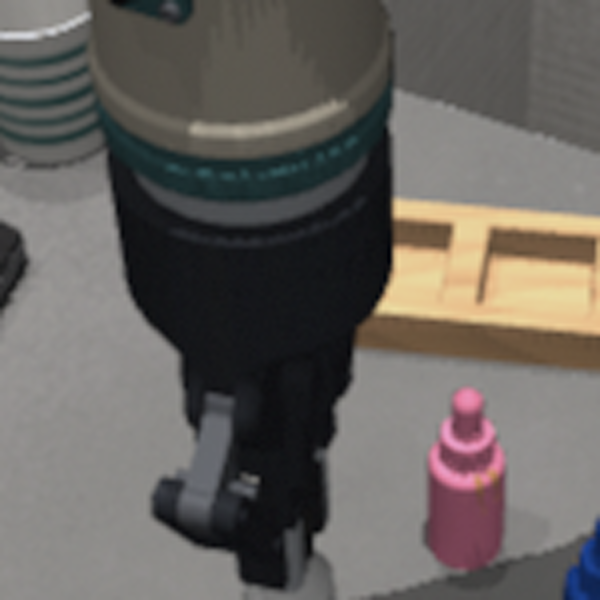

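The spray flask is lifted upright, held by its collar (18 mm). The fingertips sit about 20 mm higher than the reported TCP, which explains the miss. I raise it over the pink look-alike and carry it to pocket 2.

>>> carry_out(
  deltas=[0, 0, -7.85, 0, 0, -0.03, 1, 0, 0, 0, -0.0083, 0.0436, 0, 1, 0, 0, 0, -0.0083, 0.0436, 0, 1, 0, 0, 0, -0.0083, 0.0436, 0, 1, 0, 0, 0, -0.0083, 0.0436, 0, 1, 0, 0, 0, -0.0083, 0.0436, 0, 1, 0, 0, 0, -0.0083, 0.0436, 0, 1, 0, 0, 0, -0.0083, 0.0436, 0, 1, 0, 0, 0, 0, 0, 0, 1, 0, 0, 0, 0, 0, 0, 1, 0, 0, 0, 0, 0, 0, 1],
)

```text
clock: 16.12
eef_pos: [548.5, 1.3, 176.2]
tool_rot: [-3.141, 0.0, 0.332]
force: [0.7, 0.3, -0.6]
width: 17.9
gripper_force: 58.7
```

>>> carry_out(
  deltas=[0, 0, 0, 0, 0.0018, 0.03, 1, 0, 0, 0, 0, 0, 0.04, 1, 0, 0, 0, 0, 0, 0.03, 1, 0, 0, 0, 0, 0, 0.015, 1, 0, 0, 0, 0, 0, 0.005, 1, 0, 0, 0, 0, 0, 0.003, 1, 0, 0, 0, 0, 0, 0.001, 1, 0, 0, 0, 0, 0, 0, 1],
)

```text
clock: 17.12
eef_pos: [550.0, -2.2, 53.3]
tool_rot: [3.141, -0.001, 0.329]
force: [0.1, 0.3, 0.1]
width: 17.9
gripper_force: 58.7
```

>>> carry_out(
  deltas=[0, 0, 0, 0, 0, 0.002, 1, 0, 0, 0, 0, 0, 0, 1, 0, 0, 0, 0, 0, 0.001, 1, 0, 0, 0, 0, 0, 0, 1],
)

```text
clock: 17.62
eef_pos: [550.1, -2.2, 50.8]
tool_rot: [3.141, -0.001, 0.329]
force: [-1.5, 0.6, 8.8]
width: 18.3
gripper_force: 59.9
```

>>> carry_out(
  deltas=[0, 0, 0, 0, 0, 0, 0.3, 0, 0, 0, 0, 0, 0, -0.3, 0, 0, 0, 0, 0, 0, -1, 0, 0, 0, 0, 0, 0, -1, 0, 0, 0, 0, 0, 0, -1, 0, 0, 0, 0, 0, -0.02, -1, 0, 0, 0, 0, 0, -0.04, -1, 0, 0, 0, 0, 0, -0.045, -1, 0, 0, 0, 0, 0, -0.045, -1],
)

```text
clock: 18.75
eef_pos: [549.2, -2.2, 201.0]
tool_rot: [-3.141, 0.0, 0.329]
force: [0.5, -0.4, -0.6]
width: 85.5
gripper_force: 0.0
```

>>> carry_out(
  deltas=[0, 0, 7.85, 0, 0, 0, -1, 0, 0, 0, -0.007, -0.0446, 0, -1, 0, 0, 0, -0.007, -0.0446, 0, -1, 0, 0, 0, -0.007, -0.0446, 0, -1, 0, 0, 0, -0.007, -0.0446, 0, -1, 0, 0, 0, -0.007, -0.0446, 0, -1, 0, 0, 0, -0.007, -0.0446, 0, -1, 0, 0, 0, -0.007, -0.0446, 0, -1, 0, 0, 0, 0, 0, 0, -1, 0, 0, 0, 0, 0, 0, -1, 0, 0, 0, 0, 0, 0, -1],
)

```text
clock: 20.12
eef_pos: [442.5, 293.3, 199.6]
tool_rot: [3.141, 0.0, 0.19]
force: [-0.4, -0.3, 0.5]
width: 85.8
gripper_force: 0.0
```

```bash
python3 - <<'E'
from h import *
s=ctrl.read_state();print(s["eef_pos"],s["tool_rot"])
c=ctrl.calibration("wrist");np.savez("w6.npz",**c)
a=ctrl.get_image("scene")[:,:,::-1];w=ctrl.get_image("wrist")[:,:,::-1];b=ctrl.get_image("top")[:,:,::-1]
o=np.zeros((600,800,3),np.uint8)
o[:,:400]=cv2.resize(w[180:330,230:330],(400,600),interpolation=cv2.INTER_CUBIC)
o[:300,400:]=cv2.resize(a[110:200,260:380],(400,300),interpolation=cv2.INTER_CUBIC)
o[300:,400:]=cv2.resize(a[225:315,260:380],(400,300),interpolation=cv2.INTER_CUBIC)
cv2.imwrite("pics/m6.png",o)
E
```

```text
[442.451 293.305 199.557] [3.141 0.    0.19 ]
```

View pics/m6.png

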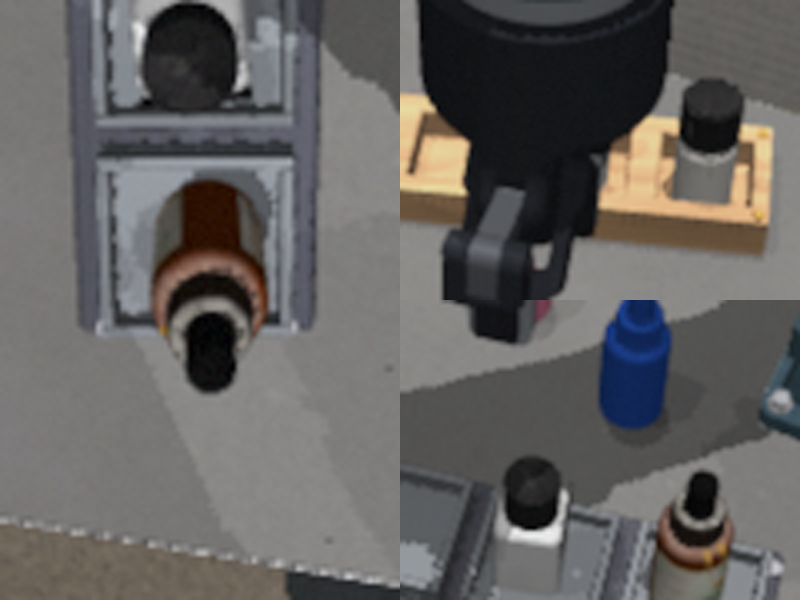

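Polish is upright in the rack, and the gripper hides the spray. Ink cap top is at wrist crop (190,68) and scene crop (532,478); the dropper teat top is at (211,366) and (703,484).

```bash
python3 - <<'E'
from h import *
w=dict(np.load("w6.npz"))
W=lambda x,y:(230+x/4-.4,180+y/4-.4)
S=lambda x,y:(260+(x-400)/3.333-.4,225+(y-300)/3.333-.4)
for n,a,b,z in(("ink",(190,68),(532,478),88),("dropper",(211,370),(703,482),114)):
    print(n,tri(w,W(*a),C["scene"],S(*b)),onz(w,W(*a),z),onz(C["scene"],S(*b),z))
E
```

```text
ink [440.692 295.557  89.143] [440.21  295.342  88.   ] [441.045 294.981  88.   ]
dropper [370.901 276.88  109.46 ] [373.313 277.336 114.   ] [370.24 279.72 114.  ]
```

>>> carry_out(
  deltas=[0, 0, 0, -0.001, -0.002, 0.04, -1, 0, 0, 0, 0, 0, 0.04, -1, 0, 0, 0, 0, 0, 0.04, -1, 0, 0, 0, 0, 0, 0.03, -1, 0, 0, 0, 0, 0, 0.013, -1, 0, 0, 0, 0, 0, 0.005, -1, 0, 0, 0, 0, 0, 0, 1, 0, 0, 0, 0, 0, 0, 1, 0, 0, 0, 0, 0, 0, 1, 0, 0, 0, 0, 0, 0, 1, 0, 0, 0, 0, 0, 0, 1],
)

```text
clock: 21.65
eef_pos: [440.9, 296.9, 32.5]
tool_rot: [-3.141, -0.001, 0.192]
force: [-0.3, -0.6, 5.2]
width: 22.7
gripper_force: 58.5
```

>>> carry_out(
  deltas=[0, 0, 0, 0, 0, -0.01, 1, 0, 0, 0, 0, 0, -0.03, 1, 0, 0, 0, 0, 0, -0.04, 1, 0, 0, 0, 0, 0, -0.04, 1, 0, 0, -7.85, 0, 0, -0.01, 1, 0, 0, 0, 0, 0, 0, 1],
)

```text
clock: 22.4
eef_pos: [440.9, 297.0, 162.9]
tool_rot: [-3.141, -0.002, 0.328]
force: [-0.4, 0.3, -1.0]
width: 22.9
gripper_force: 58.9
```

>>> carry_out(
  deltas=[0, 0, 0, 0.0112, 0.0451, 0, 1, 0, 0, 0, 0.0112, 0.0451, 0, 1, 0, 0, 0, 0.0112, 0.0451, 0, 1, 0, 0, 0, 0.0112, 0.0451, 0, 1, 0, 0, 0, 0.0112, 0.0451, 0, 1, 0, 0, 0, 0.0112, 0.0451, 0, 1, 0, 0, 0, 0.0112, 0.0451, 0, 1, 0, 0, 0, 0, 0, 0, 1, 0, 0, 0, 0, 0, 0, 1, 0, 0, 0, 0, 0, 0, 1],
)

```text
clock: 23.65
eef_pos: [615.7, 25.1, 161.2]
tool_rot: [-3.14, 0.001, 0.331]
force: [0.7, -0.1, -0.3]
width: 23.3
gripper_force: 59.1
```

>>> carry_out(
  deltas=[0, 0, 0, 0.001, 0, 0.03, 1, 0, 0, 0, 0, 0, 0.04, 1, 0, 0, 0, 0, 0, 0.035, 1, 0, 0, 0, 0, 0, 0.018, 1, 0, 0, 0, 0, 0, 0.005, 1, 0, 0, 0, 0, 0, 0.004, 1, 0, 0, 0, 0, 0, 0.002, 1, 0, 0, 0, 0, 0, 0, 1],
)

```text
clock: 24.65
eef_pos: [618.1, 23.6, 28.3]
tool_rot: [3.141, -0.001, 0.329]
force: [0.6, -0.1, -1.2]
width: 22.8
gripper_force: 59.1
```

>>> carry_out(
  deltas=[0, 0, 0, 0, 0, 0.002, 1, 0, 0, 0, 0, 0, 0, 1, 0, 0, 0, 0, 0, 0.001, 1, 0, 0, 0, 0, 0, 0, 1],
)

```text
clock: 25.15
eef_pos: [618.5, 23.6, 26.5]
tool_rot: [3.141, -0.002, 0.329]
force: [-1.9, -0.7, 11.8]
width: 23.0
gripper_force: 60.6
```

>>> carry_out(
  deltas=[0, 0, 0, 0, 0, 0, 0.3, 0, 0, 0, 0, 0, 0, -0.3, 0, 0, 0, 0, 0, 0, -1, 0, 0, 0, 0, 0, 0, -1, 0, 0, 0, 0, 0, 0, -1, 0, 0, 0, 0, 0, -0.035, -1, 0, 0, 0, 0, 0, -0.045, -1, 0, 0, 0, 0, 0, -0.045, -1, 0, 0, 0, 0, 0, -0.045, -1],
)

```text
clock: 26.28
eef_pos: [617.4, 23.6, 196.1]
tool_rot: [3.142, -0.0, 0.329]
force: [1.3, -0.3, 0.2]
width: 85.3
gripper_force: 0.0
```

>>> carry_out(
  deltas=[0, 0, 7.85, 0, 0, 0, -1, 0, 0, 0, -0.0241, -0.0371, 0, -1, 0, 0, 0, -0.0241, -0.0371, 0, -1, 0, 0, 0, -0.0241, -0.0371, 0, -1, 0, 0, 0, -0.0241, -0.0371, 0, -1, 0, 0, 0, -0.0241, -0.0371, 0, -1, 0, 0, 0, -0.0241, -0.0371, 0, -1, 0, 0, 0, -0.0241, -0.0371, 0, -1, 0, 0, 0, -0.0241, -0.0371, 0, -1, 0, 0, 0, 0, 0, 0, -1, 0, 0, 0, 0, 0, 0, -1, 0, 0, 0, 0, 0, 0, -1],
)

```text
clock: 27.78
eef_pos: [372.7, 277.0, 194.6]
tool_rot: [3.141, -0.0, 0.19]
force: [-0.1, 0.1, 0.5]
width: 85.2
gripper_force: 0.0
```

>>> carry_out(
  deltas=[0, 0, 0, -0.001, -0.001, 0.04, -1, 0, 0, 0, 0, 0, 0.045, -1, 0, 0, 0, 0, 0, 0.045, -1, 0, 0, 0, 0, 0, 0.03, -1, 0, 0, 0, 0, 0, 0.01, -1, 0, 0, 0, 0, 0, 0.003, -1, 0, 0, 0, 0, 0, 0.003, -1, 0, 0, 0, 0, 0, 0, -1],
)

```text
clock: 28.78
eef_pos: [371.1, 279.3, 19.3]
tool_rot: [-3.141, -0.001, 0.192]
force: [0.4, -0.3, 0.6]
width: 85.5
gripper_force: 0.0
```

>>> carry_out(
  deltas=[0, 0, 0, 0, 0, 0.002, -1, 0, 0, 0, 0, 0, 0, -1, 0, 0, 0, 0, 0, 0, 1, 0, 0, 0, 0, 0, 0, 1, 0, 0, 0, 0, 0, 0, 1, 0, 0, 0, 0, 0, 0, 1, 0, 0, 0, 0, 0, 0, 1],
)

```text
clock: 29.65
eef_pos: [370.6, 278.8, 16.8]
tool_rot: [3.141, -0.0, 0.192]
force: [0.5, 0.0, 4.0]
width: 30.4
gripper_force: 59.0
```

>>> carry_out(
  deltas=[0, 0, 0, 0, 0, -0.01, 1, 0, 0, 0, 0, 0, -0.03, 1, 0, 0, 0, 0, 0, -0.04, 1, 0, 0, 0, 0, 0, -0.04, 1, 0, 0, 0, 0, 0, -0.03, 1, 0, 0, -7.85, 0, 0, 0, 1, 0, 0, 0, 0, 0, 0, 1],
)

```text
clock: 30.52
eef_pos: [370.4, 278.8, 167.2]
tool_rot: [-3.141, -0.001, 0.328]
force: [0.9, 0.1, -0.8]
width: 30.0
gripper_force: 59.4
```

>>> carry_out(
  deltas=[0, 0, 0, 0.0279, 0.0402, 0, 1, 0, 0, 0, 0.0279, 0.0402, 0, 1, 0, 0, 0, 0.0279, 0.0402, 0, 1, 0, 0, 0, 0.0279, 0.0402, 0, 1, 0, 0, 0, 0.0279, 0.0402, 0, 1, 0, 0, 0, 0.0279, 0.0402, 0, 1, 0, 0, 0, 0.0279, 0.0402, 0, 1, 0, 0, 0, 0.0279, 0.0402, 0, 1, 0, 0, 0, 0, 0, 0, 1, 0, 0, 0, 0, 0, 0, 1, 0, 0, 0, 0, 0, 0, 1],
)

```text
clock: 31.9
eef_pos: [684.6, 48.4, 166.4]
tool_rot: [-3.14, 0.001, 0.33]
force: [-0.3, 0.6, -0.4]
width: 30.0
gripper_force: 59.5
```

>>> carry_out(
  deltas=[0, 0, 0, 0, 0, 0.04, 1, 0, 0, 0, 0, 0, 0.045, 1, 0, 0, 0, 0, 0, 0.04, 1, 0, 0, 0, 0, 0, 0.018, 1, 0, 0, 0, 0, 0, 0.005, 1, 0, 0, 0, 0, 0, 0.003, 1, 0, 0, 0, 0, 0, 0.002, 1, 0, 0, 0, 0, 0, 0, 1],
)

```text
clock: 32.9
eef_pos: [686.3, 46.7, 14.5]
tool_rot: [3.141, -0.001, 0.329]
force: [-0.4, 0.0, 0.2]
width: 29.9
gripper_force: 59.5
```

>>> carry_out(
  deltas=[0, 0, 0, 0, 0, 0.002, 1, 0, 0, 0, 0, 0, 0, 1, 0, 0, 0, 0, 0, 0.001, 1, 0, 0, 0, 0, 0, 0, 1, 0, 0, 0, 0, 0, 0.001, 1, 0, 0, 0, 0, 0, 0, 1],
)

```text
clock: 33.65
eef_pos: [686.2, 46.8, 10.9]
tool_rot: [3.141, -0.001, 0.329]
force: [-2.6, -0.6, 8.5]
width: 30.2
gripper_force: 60.3
```

Floor contact. I release, rise and move clear so the cameras can see the rack.

>>> carry_out(
  deltas=[0, 0, 0, 0, 0, 0, 0.3, 0, 0, 0, 0, 0, 0, -0.3, 0, 0, 0, 0, 0, 0, -1, 0, 0, 0, 0, 0, 0, -1, 0, 0, 0, 0, 0, 0, -1, 0, 0, 0, 0, 0, -0.03, -1, 0, 0, 0, 0, 0, -0.045, -1, 0, 0, 0, 0, 0, -0.045, -1, 0, 0, 0, 0, 0, -0.045, -1, 0, 0, 0, 0, 0, -0.045, -1],
)

```text
clock: 34.9
eef_pos: [685.5, 46.7, 221.1]
tool_rot: [3.142, -0.0, 0.329]
force: [0.9, 0.2, -0.2]
width: 85.3
gripper_force: 0.0
```

>>> carry_out(
  deltas=[0, 0, 0, -0.03, -0.04, 0, -1, 0, 0, 0, -0.03, -0.04, 0, -1, 0, 0, 0, -0.03, -0.04, 0, -1, 0, 0, 0, -0.03, -0.04, 0, -1, 0, 0, 0, -0.03, -0.04, 0, -1, 0, 0, 0, -0.03, -0.04, 0, -1, 0, 0, 0, 0, 0, 0, -1, 0, 0, 0, 0, 0, 0, -1],
)

```text
clock: 35.9
eef_pos: [438.4, 215.4, 219.9]
tool_rot: [3.141, -0.001, 0.329]
force: [1.4, -1.0, 0.0]
width: 85.6
gripper_force: 0.0
```

```bash
python3 - <<'E'
from h import *
s=ctrl.read_state();print(s["clock"],s["eef_pos"],s["force"])
a=ctrl.get_image("scene")[:,:,::-1];b=ctrl.get_image("top")[:,:,::-1];w=ctrl.get_image("wrist")[:,:,::-1]
o=np.zeros((600,800,3),np.uint8)
o[:280,:500]=cv2.resize(a[90:202,200:400],(500,280),interpolation=cv2.INTER_CUBIC)
o[:380,500:]=cv2.resize(b[90:280,270:420],(300,380),interpolation=cv2.INTER_CUBIC)
o[280:,:427]=cv2.resize(w,(427,320))
cv2.imwrite("pics/m7.png",o)
E
```

```text
35.9 [438.438 215.432 219.877] [ 1.359 -0.96   0.039]
```

View pics/m7.png

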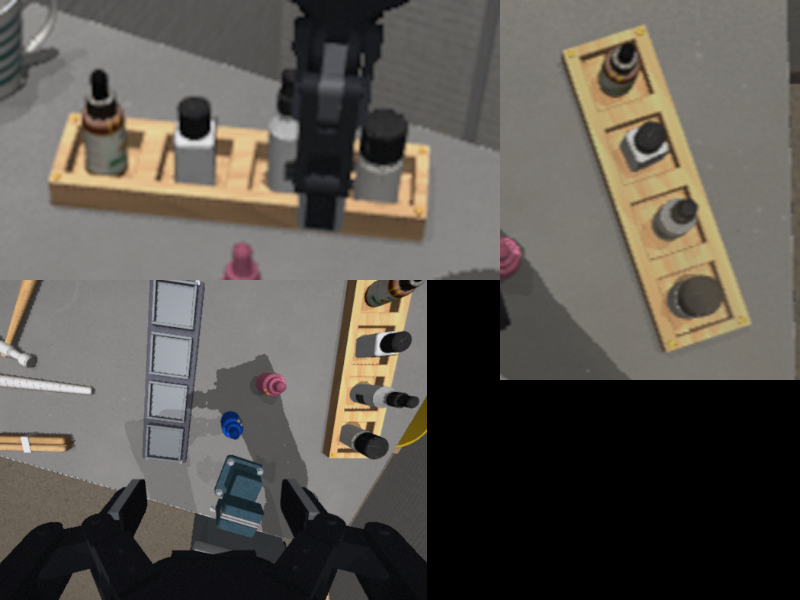

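All four bottles stand upright in the rack. From near to far they are polish, spray, ink and dropper. The tray is empty, and the blue and pink look-alikes were not moved.

```bash
python3 -c "
from cell import ctrl
print(ctrl.finish_job())"
```

```text
the job is handed in; nothing more can be done
None
```

I moved all four bottles from the tray to the rack in reverse order and handed the job in at about 36 s; from near to far they stand upright as polish, spray, ink, dropper. One grasp of the spray's head missed and was redone lower down, and no verdict came back.

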